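Free and release the touch-latch lid of the plaster-room tool chest

TASK

Open the pink compartment of the tool chest. First push the plaster casting that stands on the pink lid sideways onto the bare wooden deck in the middle of the chest, sliding it without lifting or tipping it, until it stands wholly clear of both lids; then press the dark disc at the front of the pink lid until the catch lets go, and take your hand away so the lid springs ajar. Leave the blue lid shut and the other things where they are.

Things in the scene. Friction and masses are not known exactly. Their poses are not given: they have to be found in the camera images.
- chest: Wooden tool chest fixed to the bench (sizes in mm): plinth 200 deep (its x) x 466 wide (its y) x 15 high, carrying a fixed wooden deck block 180 (x) x 160 (y) in the middle, top 105 above the bench, and a lidded compartment on either side (y about +154 and -154). Origin: centre of the plinth's underside, on the bench; x points away from the robot, up to 0.24 rad aside.
- deck (a point): Centre of the top face of the fixed deck, axes as the chest's. The deck reaches 90 mm along x and 80 mm along y either way; a 5 mm crack separates it from each lid.
- pink_catch (a point): Dark pink disc (22 mm dia.) on top of the PINK lid at the edge near the robot: the place to press, over the catch. On the lid's top face, 106 mm above the bench when shut; moves with the lid. The pink compartment may be on either side of the deck. Pressed straight down here with about 6 N the lid gives 4 mm and the catch lets go; it bottoms at 6 mm, where pressing may stop. Nearer the hinge it needs more force.
- blue_catch (a point): The same disc on the BLUE lid of the other compartment, with the same kind of catch; not to be opened.
- pink_lid (a joint): Angle of the pink lid, rad: 0 shut, negative (to -0.036) pressed in, 0.45 ajar against its stay (opens no further). Lid: 176 (x) x 138 (y) x 8 mm, from 20 mm in front of the disc to 156 mm behind it, where the hinge lies along y; centred on the disc in y. Once released, a weak spring (under 2 N at the disc) lifts it after the withdrawing finger.
- blue_lid (a joint): The same for the blue lid.
- casting: Loose white plaster casting of a small fist on a round foot: foot 64 dia. x 22 high, fist on it about 45 wide, 55 high in all, 0.15 to 0.3 kg. Stands on the pink lid. Origin: centre of the foot's underside; z up.
- pigment_jar: Bystander: lidded amber jar, 40 dia. x 55 high, standing on the blue lid; origin at the middle of its underside (mm).
- mixing_bowl: Bystander: blue bowl, 130 dia. x 60 high; origin at the middle of its underside (mm).
- spatula: Bystander: plasterer's spatula lying on the bench.
- brush: Bystander: brush lying on the bench beyond the chest.
- water_cup: Bystander: white cup, 72 dia. x 90 high; origin at the middle of its underside (mm).
- mould_half: Bystander: pink rubber mould half, 80 x 60 x 35; origin at the middle of its underside (mm).
- release_spray: Bystander: green bottle, 52 dia. x 160 high; origin at the middle of its underside (mm).

How it is judged:
By the outcome, as a careful person would: the job done as asked, in the order asked, and still so for the second after the job is handed in, with the robot touching nothing.
It also fails if it takes over 48 s, if anything falls off the work surface, if the arm or the gripper's body presses on something with over 40 N, if the wrist force passes 120 N, or if a joint passes its speed limit or range.

ROBOT

A 6-joint arm with a two-finger parallel gripper is mounted at the origin on the work surface. World frame = base frame: x ahead of the robot, y to its left, z up, the work surface at z = 0. Lengths are in mm, angles in degrees, forces in N, time in s.
With the tool pointing down it reaches from about 300 to 850 mm from the base axis. Payload 4.2 kg.
Tool frame: the origin (TCP) lies midway between the tips of the shut fingers; the grasp point (between the pads) lies 19 mm behind it (env.grasp_offset is the distance from the TCP to the grasp point, in mm); z points along the fingers, y is the line along which they close (so a half turn about z gives the same grasp; the last joint's range is limited). The gripper opens to 91 mm and grips with 3 to 60 N. Pads are 32 mm wide; open, the fingers measure 118 mm over their backs; the gripper's body (76 mm by 178 mm) begins 60 mm behind the grasp point.
Start: joints at [-76.031, 18.312, 89.639, -0, 72.044, -1.146], TCP at [149.934, -555.124, 213.976] pointing down, gripper open.
Joint ranges: [-177.97, 177.97], [-48.28, 115.42], [12.27, 149.76], [-77.06, 257.06], [2.81, 150.46], [-146.56, 146.56]. Speed limits (degrees/s): [147.25, 147.25, 180, 180, 180, 180].

INTERFACE

Orientations are given as [roll, pitch, yaw] about the fixed x, y, z axes, in that order (R = Rz(yaw) Ry(pitch) Rx(roll)).
In Python, from workcell import env, optics gives the robot as it stands. The module is installed in compiled form; this text tells all that it offers.
- The arm moves only by the tool send_rows, never from a script. Its argument "targets" is a list that holds one entry, the list of rows, each a list of 7 numbers: the turn, a rotation vector about the world's x, y, z scaled (see below), then the shift along the world's x, y, z scaled (see below), then the closure, from -1 (fully open) to 1 (shut). In form: [[[rx, ry, rz, x, y, z, gripper], ...]]. A call has 1 to 12 rows; each row shifts and turns the commanded pose from where the row before left it; what a row does not reach is not made up. The controller multiplies each number of a shift by 0.2 m and each number of a turn by pi/2 rad. A row lasts 1/10 s, in which the tool goes at most 50 mm and 8.59 degrees, less where a joint would pass 70% of its speed; a pose out of reach is approached as far as the arm can. A call with a number of a shift or a turn outside -1 to 1 is refused whole. A call with a gripper value outside its range is refused whole. The fingers move at their own pace and stop on an object; "grip_force" is the grip in N (left out, the last holds). Time passes only in rows, so rows that do not move let the fingers close. It gives the time, the measured TCP pose, the force, the opening and the grip force at its end, in the units of the state.
- env.state(): the state, without advancing time (a new reading comes with each control period).
- optics.grab_frame(name): name is "side" or "top"; returns (picture, depth): 400x640x3 uint8, red, green, blue; 400x640 float32, mm along the optical axis (not along the pixel's ray), 0 where there is no reading.
- optics.camera_info(name): a dict with "camera_matrix" (3x3 intrinsics, pixels), "k1" (the pictures are not rectified: a ray, as slopes to the right and down, at radius r is drawn at 1 + k1 r^2 times it, then the intrinsics apply), "R" (3x3) and "t" (3): a world point X has camera coordinates R X + t. Camera axes: x right, y down, z forward; pixel columns grow to the right and rows downward; lengths in mm; the calibration is good to about 2 mm. A picture is of the moment at which its call begins. camera_info takes no time and is no camera call.
- env.job_done(): hands the job in; it is judged then, once.
Trained networks look in the newest picture that a camera, given by its name, has taken for a name from the list of things; names that differ only in an ending like _2 or _b are one class to them, and where a whole thing is asked for, a point or a joint stands for the part that bears it (a point fixed in the world has none). Each returns a list of dicts, best first, with "conf" (0 to 1); they miss things now and then, are a little off and sometimes report something else, mostly with a low value. They report only what shows in the picture. A call takes as long as a camera call.
- optics.silhouettes(camera, name): "mask" (400x640 bool, what is visible of it) and "at" ([column, row] in pixels, amid what is visible of it).
- optics.place_of(camera, name): "at" ([column, row] in pixels: a listed point, or the origin of a listed thing).
The state is a dict: "time_s": time; "qpos": joint angles; "qvel": joint speeds; "effort": joint torques, N m; "ee_pos": TCP position; "ee_rot": TCP orientation; "force": force on the tool from outside, world axes, zero at the start; "torque": the same for the moment, N m; "gripper_width": finger opening in mm; "gripper_force": force on a finger pad.
Only numpy, scipy, OpenCV 4.12 (cv2) and the standard library are available. Lean on these libraries where they do the work, as an engineer would, in place of code of your own. Each camera call takes 0.05 s, during which the arm holds its last target. There are 200 camera calls.

## Working session

There is one attempt and no reset: what is moved stays moved. The work goes in short steps, Python scripts to look and compute and a tool call to move; the robot and the scene stay as the last step left them, time stands still between calls to the robot, and variables do not carry over. Pictures are saved under pics/ and viewed, at most 10 in all, crops included, and the job is handed in when it is done.

Besides the shell and the picture viewer there is one more tool, called after "Emit:" as name([rows], argument=value, ...), one row to a line, values as JSON. send_rows: Moves the arm, as the interface text tells. Its arguments: {"type":"object","properties":{"targets":{"type":"array"},"grip_force":{"type":"number"}},"required":["targets"]}

```bash
mkdir -p pics; cat > h.py <<'E'
import numpy as np, cv2
from workcell import env, optics
def ray(cam,px):
    c=optics.camera_info(cam);K=np.array(c["camera_matrix"],float);k=c["k1"];R=np.array(c["R"]);t=np.array(c["t"])
    d=np.array([(px[0]-K[0,2])/K[0,0],(px[1]-K[1,2])/K[1,1]]);u=d.copy()
    for _ in range(20): u=d/(1+k*(u@u))
    return R,t,np.array([u[0],u[1],1.])
def at_z(cam,px,z):
    R,t,u=ray(cam,px);o=-R.T@t;d=R.T@u;return o+d*(z-o[2])/d[2]
def at_d(cam,px,dep):
    R,t,u=ray(cam,px);return R.T@(u*dep-t)
def cloud(cam,D,mask):
    v,u=np.nonzero(mask&(D>0));c=optics.camera_info(cam)
    return np.array([at_d(cam,(a,b),D[b,a]) for a,b in zip(u,v)])
E
cat > look.py <<'E'
import sys
from h import *
P={}
for cam in ("top","side"):
    I,D=optics.grab_frame(cam);P[cam]=D
    cv2.imwrite(f"pics/{sys.argv[1]}_{cam}.png",I[:,:,::-1])
    for n,z in (("deck",105),("pink_catch",106),("blue_catch",106),("casting",106),("pigment_jar",106),("chest",0)):
        for r in optics.place_of(cam,n)[:2]:
            a=r["at"];print(cam,n,round(r["conf"],2),np.round(a,1),at_z(cam,a,z).round(1))
    r=optics.silhouettes(cam,"casting")
    if r:
        p=cloud(cam,D,r[0]["mask"]);print("cast",r[0]["conf"],len(p),np.percentile(p,[2,50,98],axis=0).round(0).tolist())
s=env.state();print(s["time_s"],s["ee_pos"],s["ee_rot"],s["force"])
E
python3 look.py a
```

```text
top deck 0.74 [346.8 198. ] [539.6 -51.7 105. ]
top pink_catch 0.92 [297.6 236.7] [428.6  84.4 106. ]
top pink_catch 0.69 [460.8 210.6] [ 509.8 -374.8  106. ]
top blue_catch 0.72 [403.6 213.9] [ 497.5 -212.7  106. ]
top blue_catch 0.42 [346.8 200.2] [533.3 -51.8 106. ]
top casting 0.58 [298.7 215.9] [486.7  82.6 106. ]
top pigment_jar 0.76 [386.3 177.4] [ 600.2 -163.   106. ]
top pigment_jar 0.34 [445.8 272.2] [ 336.7 -331.5  106. ]
top chest 0.71 [340.9 201.6] [536.2 -41.    0. ]
cast 0.73 395 [[463.0, 53.0, 122.0], [488.0, 79.0, 132.0], [517.0, 108.0, 160.0]]
side deck 0.84 [317.4 202.2] [522.3 -49.8 105. ]
side pink_catch 0.91 [283.4 177.1] [425.8  91.7 106. ]
side blue_catch 0.61 [312.7 239.5] [ 499.5 -208.8  106. ]
side casting 0.89 [299.9 178.3] [477.   80.7 106. ]
side pigment_jar 0.64 [349.1 225.7] [ 596.8 -162.1  106. ]
side chest 0.61 [323.5 229.8] [540.5 -46.5   0. ]
cast 0.73 320 [[462.0, 50.0, 111.0], [488.0, 65.0, 128.0], [516.0, 94.0, 160.0]]
0.8 [ 149.93643419 -555.13659777  213.99880096] [1.79992060e+02 1.13456985e-03 1.51153983e+01] [0.06800533 0.2764936  1.12166555]
```

View pics/a_top.png

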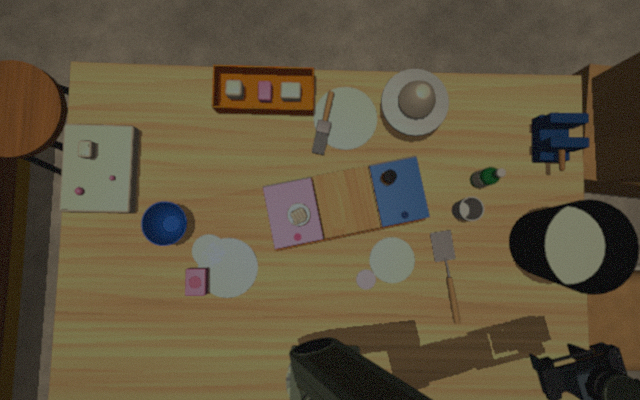

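View pics/a_side.png

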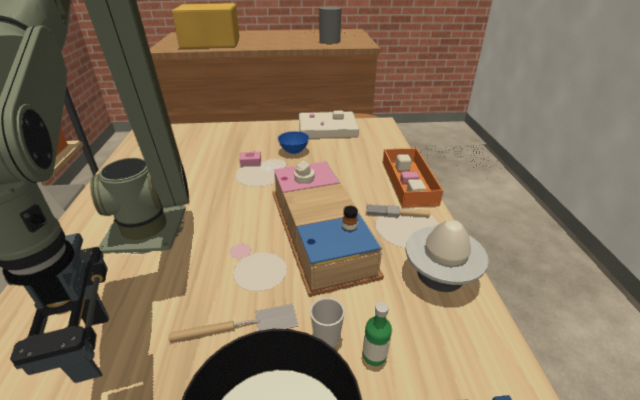

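Both views agree. The pink lid is on the left (+y), with its disc at top pixel (297,237) and the casting at (299,215). The blue disc is at (404,214), and chest yaw is about 13.4°. I'll approach the +y side with the fingers 40 mm apart, so they cradle the foot.

Emit:
send_rows([
  [[0, 0, 0.058, 0.09, 0.2, 0.11, 0.12], [0, 0, 0.058, 0.09, 0.2, 0.11, 0.12], [0, 0, 0.058, 0.09, 0.2, 0.11, 0.12], [0, 0, 0.058, 0.094, 0.21, 0, 0.12], [0, 0, 0.058, 0.094, 0.21, 0, 0.12], [0, 0, 0.058, 0.094, 0.21, 0, 0.12], [0, 0, 0.058, 0.094, 0.21, 0, 0.12], [0, 0, 0.058, 0.094, 0.21, 0, 0.12], [0, 0, 0.058, 0.094, 0.21, 0, 0.12], [0, 0, 0.058, 0.094, 0.21, 0, 0.12], [0, 0, 0.058, 0.094, 0.21, 0, 0.12], [0, 0, 0.058, 0.094, 0.21, 0, 0.12]],
])

```text
time_s: 2.0
ee_pos: [373.5, -55.3, 280.4]
ee_rot: [179.9, 0.0, 78.0]
force: [0.7, -2.1, -0.2]
gripper_width: 40.0
gripper_force: 0.0
```

Emit:
send_rows([
  [[0, 0, 0.058, 0.094, 0.21, 0, 0.12], [0, 0, 0.058, 0.094, 0.21, 0, 0.12], [0, 0, 0.058, 0.094, 0.21, 0, 0.12], [0, 0, 0.058, 0.094, 0.21, 0, 0.12], [0, 0, 0.055, 0.094, 0.21, 0, 0.12], [0, 0, 0, 0, 0, 0, 0.12], [0, 0, 0, 0, 0, 0, 0.12]],
])

```text
time_s: 2.7
ee_pos: [467.0, 153.4, 279.5]
ee_rot: [-179.9, 0.0, 103.7]
force: [-0.1, 0.4, -0.0]
gripper_width: 40.2
gripper_force: 0.0
```

```bash
python3 look.py b
```

```text
top deck 0.8 [346.3 199.1] [536.5 -50.4 105. ]
top pink_catch 0.64 [298.2 238.4] [423.9  82.6 106. ]
top pink_catch 0.63 [475.2 178.5] [ 601.9 -416.4  106. ]
top blue_catch 0.65 [404.7 216.7] [ 489.7 -215.9  106. ]
top casting 0.76 [300.4 212.1] [497.4  78.1 106. ]
top chest 0.77 [343.2 202.1] [534.8 -48.1   0. ]
cast 0.64 418 [[461.0, 53.0, 121.0], [489.0, 80.0, 129.0], [519.0, 110.0, 160.0]]
side deck 0.62 [319.5 200.1] [529.  -39.9 105. ]
side pink_catch 0.78 [284.7 177.5] [429.9  89.  106. ]
side blue_catch 0.57 [312.8 241.8] [ 499.3 -217.3  106. ]
side blue_catch 0.35 [283.5 176. ] [426.1  98.3 106. ]
side casting 0.69 [303.2 178.3] [487.2  79.9 106. ]
side casting 0.41 [323.6 231.3] [ 529.  -179.5  106. ]
side pigment_jar 0.93 [349.1 226.7] [ 596.2 -166.1  106. ]
side pigment_jar 0.37 [371.1 357.4] [ 584.1 -533.6  106. ]
side chest 0.9 [324.2 231.7] [541.9 -55.4   0. ]
cast 0.77 359 [[459.0, 49.0, 106.0], [488.0, 66.0, 128.0], [517.0, 95.0, 159.0]]
3.5 [467.14352157 152.88728452 279.95151026] [ 1.79997352e+02 -1.23290028e-03  1.03585902e+02] [ 1.06021215  0.72115309 -0.56656278]
```

Emit:
send_rows([
  [[0, 0, 0, 0.025, 0.005, -0.2, 0.12], [0, 0, 0, 0, 0, -0.2, 0.12], [0, 0, 0, 0, 0, -0.2, 0.12], [0, 0, 0, 0, 0, -0.2, 0.12], [0, 0, 0, 0, 0, -0.035, 0.12], [0, 0, 0, 0, 0, 0, 0.12]],
])

```text
time_s: 4.1
ee_pos: [471.8, 153.8, 112.5]
ee_rot: [-179.9, 0.0, 103.6]
force: [0.6, 0.3, 1.1]
gripper_width: 39.9
gripper_force: 0.0
```

Emit:
send_rows([
  [[0, 0, 0, 0.011, -0.049, 0, 0.12], [0, 0, 0, 0.011, -0.049, 0, 0.12], [0, 0, 0, 0.008, -0.034, 0, 0.12], [0, 0, 0, 0.008, -0.034, 0, 0.12], [0, 0, 0, 0.008, -0.034, 0, 0.12], [0, 0, 0, 0.008, -0.034, 0, 0.12], [0, 0, 0, 0.008, -0.034, 0, 0.12]],
])

```text
time_s: 4.8
ee_pos: [484.9, 100.2, 113.4]
ee_rot: [179.9, -0.0, 103.6]
force: [-1.2, 4.3, 3.6]
gripper_width: 40.2
gripper_force: 2.1
```

```bash
python3 look.py c | grep -i cast; python3 -c "
import cv2;i=cv2.imread('pics/c_side.png')[110:300,220:420];cv2.imwrite('pics/c_crop.png',cv2.resize(i,None,fx=3,fy=3,interpolation=2))"
```

```text
top casting 0.61 [307.8 211.4] [499.7  57.4 106. ]
side casting 0.81 [305.8 181.5] [494.4  60.7 106. ]
cast 0.75 382 [[462.0, 27.0, 106.0], [492.0, 43.0, 127.0], [522.0, 88.0, 159.0]]
```

View pics/c_crop.png

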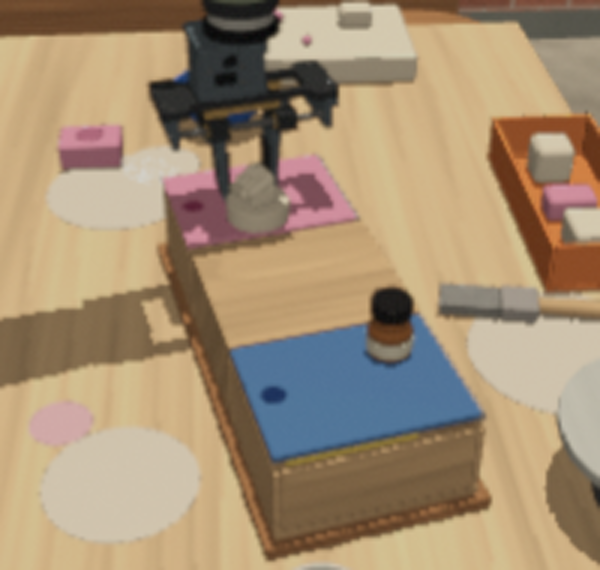

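The casting is upright at crop pixel (258,205), cradled between the fingers, and both lids are shut. It has about 100 mm left to go.

Emit:
send_rows([
  [[0, 0, 0, 0.008, -0.033, 0, 0.12], [0, 0, 0, 0.008, -0.033, 0, 0.12], [0, 0, 0, 0.008, -0.033, 0, 0.12], [0, 0, 0, 0.008, -0.033, 0, 0.12], [0, 0, 0, 0.008, -0.033, 0, 0.12], [0, 0, 0, 0.008, -0.033, 0, 0.12], [0, 0, 0, 0.008, -0.033, 0, 0.12], [0, 0, 0, 0.008, -0.033, 0, 0.12]],
])

```text
time_s: 6.4
ee_pos: [497.5, 46.9, 113.0]
ee_rot: [180.0, -0.0, 103.6]
force: [-0.4, 3.3, 2.5]
gripper_width: 40.0
gripper_force: 1.2
```

Emit:
send_rows([
  [[0, 0, 0, 0.008, -0.033, 0, 0.12], [0, 0, 0, 0.008, -0.033, 0, 0.12], [0, 0, 0, 0.008, -0.033, 0, 0.12], [0, 0, 0, 0.008, -0.033, 0, 0.12], [0, 0, 0, 0.008, -0.033, 0, 0.12], [0, 0, 0, 0.008, -0.033, 0, 0.12], [0, 0, 0, 0.006, -0.025, 0, 0.12], [0, 0, 0, 0, 0, 0, 0.12]],
])

```text
time_s: 7.2
ee_pos: [508.4, 1.9, 112.9]
ee_rot: [180.0, 0.1, 103.6]
force: [0.4, -0.3, 0.4]
gripper_width: 40.3
gripper_force: 0.0
```

```bash
python3 look.py d; python3 -c "
import cv2;i=cv2.imread('pics/d_side.png')[110:300,220:420];cv2.imwrite('pics/d_crop.png',cv2.resize(i,None,fx=3,fy=3,interpolation=2))"
```

```text
top pink_catch 0.58 [299.4 238.1] [424.8  79.3 106. ]
top blue_catch 0.79 [402.8 216.3] [ 490.7 -210.5  106. ]
top pigment_jar 0.76 [383.2 178.9] [ 595.8 -154.2  106. ]
side deck 0.84 [320. 201.] [530.1 -44.4 105. ]
side pink_catch 0.71 [282.7 175.8] [423.6  99.7 106. ]
side blue_catch 0.78 [311.  241.6] [ 494.9 -216.2  106. ]
side blue_catch 0.66 [251.  161.7] [317.1 198.7 106. ]
side casting 0.59 [314.2 200.5] [513.7 -42.2 106. ]
side pigment_jar 0.84 [350.2 228.7] [ 597.9 -174.4  106. ]
side chest 0.73 [320.8 228.2] [533.  -38.3   0. ]
cast 0.66 1278 [[485.0, -447.0, 14.0], [517.0, -402.0, 63.0], [546.0, -380.0, 91.0]]
8.0 [508.12792262   2.90469488 112.97080841] [ 1.79994932e+02 -9.11344967e-05  1.03588606e+02] [-0.18665962  0.77219342  0.01480033]
```

View pics/d_crop.png

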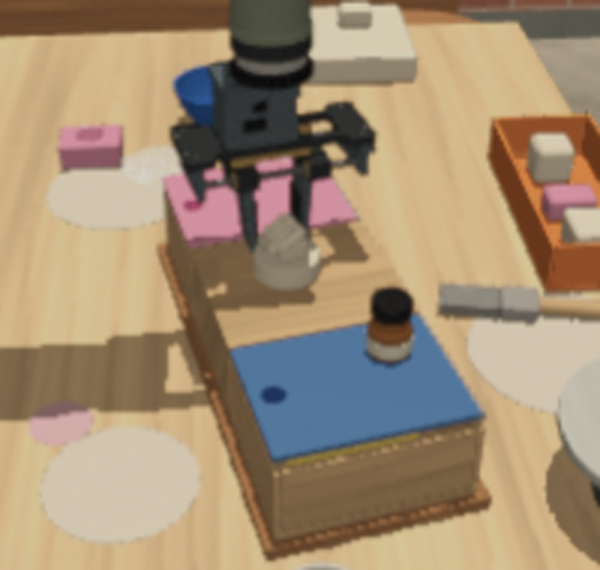

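The casting stands upright mid-deck at crop pixel (287,262), about (514,-42) mm, which is clear of both lids. Next I back off, rise, shut the fingers and go over the pink disc.

Emit:
send_rows([
  [[0, 0, 0, -0.017, 0.075, 0, 0.12], [0, 0, 0, -0.017, 0.075, 0, 0.12], [0, 0, 0, 0, 0, 0.2, 0.12], [0, 0, 0, 0, 0, 0.2, 1], [0, 0, 0, -0.125, 0.09, 0, 1], [0, 0, 0, -0.125, 0.09, 0, 1], [0, 0, 0, -0.125, 0.1, 0, 1], [0, 0, 0, 0, 0, 0, 1], [0, 0, 0, 0, 0, 0, 1], [0, 0, 0, 0, 0, 0, 1]],
])

```text
time_s: 9.0
ee_pos: [426.9, 89.2, 193.1]
ee_rot: [179.9, 0.0, 103.6]
force: [0.2, 1.2, -0.0]
gripper_width: 0.5
gripper_force: 0.0
```

```bash
python3 look.py e | egrep "casting|catch"
```

```text
top blue_catch 0.64 [402.9 216.2] [ 491.  -210.8  106. ]
top blue_catch 0.53 [320.4 123. ] [752.4  26.7 106. ]
side pink_catch 0.55 [285.3 177. ] [431.7  91.9 106. ]
side casting 0.61 [312.3 200.5] [508.4 -41.8 106. ]
```

Emit:
send_rows([
  [[0, 0, 0, 0, -0.005, -0.2, 1], [0, 0, 0, 0, 0, -0.15, 1], [0, 0, 0, 0, 0, -0.05, 1], [0, 0, 0, 0, 0, -0.02, 1], [0, 0, 0, 0, 0, -0.01, 1], [0, 0, 0, 0, 0, 0, 1]],
])

```text
time_s: 10.4
ee_pos: [427.3, 88.1, 107.9]
ee_rot: [179.9, 0.0, 103.6]
force: [0.5, -0.7, 0.7]
gripper_width: 0.5
gripper_force: 0.0
```

Emit:
send_rows([
  [[0, 0, 0, 0, 0, -0.005, 1], [0, 0, 0, 0, 0, -0.005, 1], [0, 0, 0, 0, 0, -0.005, 1], [0, 0, 0, 0, 0, 0, 1]],
])

```text
time_s: 10.8
ee_pos: [427.1, 88.0, 104.6]
ee_rot: [179.9, 0.0, 103.6]
force: [1.1, -0.0, 3.7]
gripper_width: 0.4
gripper_force: 1.9
```

Emit:
send_rows([
  [[0, 0, 0, 0, 0, -0.005, 1], [0, 0, 0, 0, 0, -0.005, 1], [0, 0, 0, 0, 0, -0.005, 1], [0, 0, 0, 0, 0, -0.005, 1], [0, 0, 0, 0, 0, -0.005, 1], [0, 0, 0, 0, 0, 0, 1]],
])

```text
time_s: 11.4
ee_pos: [427.0, 88.0, 100.6]
ee_rot: [179.9, 0.0, 103.6]
force: [-2.2, -0.4, 17.3]
gripper_width: 0.6
gripper_force: 8.7
```

Bottomed at 17 N, so I withdraw.

Emit:
send_rows([
  [[0, 0, 0, 0, 0, 0.03, 1], [0, 0, 0, 0, 0, 0.05, 1], [0, 0, 0, 0, 0, 0.08, 1], [0, 0, 0, 0, 0, 0.1, 1], [0, 0, 0, 0, 0, 0.15, 1], [0, 0, 0, 0, 0, 0.2, 1], [0, 0, 0, 0, 0, 0.2, 1], [0, 0, 0, 0, 0, 0, 1], [0, 0, 0, 0, 0, 0, 1], [0, 0, 0, 0, 0, 0, 1]],
])

```text
time_s: 12.4
ee_pos: [425.1, 87.7, 259.5]
ee_rot: [-179.8, -0.0, 103.6]
force: [-0.3, -0.0, 0.8]
gripper_width: 0.4
gripper_force: 0.0
```

```bash
python3 look.py f | egrep "casting|catch|jar|\[ *[0-9.]+ .*\] \["; python3 -c "
import cv2;i=cv2.imread('pics/f_side.png')[110:300,220:420];cv2.imwrite('pics/f_crop.png',cv2.resize(i,None,fx=3,fy=3,interpolation=2))"
```

```text
top deck 0.81 [344.1 199.9] [534.1 -44.2 105. ]
top pink_catch 0.79 [296.  231.7] [442.4  89.2 106. ]
top blue_catch 0.93 [402.9 213.3] [ 499.2 -210.7  106. ]
top casting 0.63 [340.6 205.4] [518.3 -34.5 106. ]
top pigment_jar 0.51 [382.9 177.1] [ 600.9 -153.4  106. ]
top pigment_jar 0.24 [293.5 229.7] [447.9  96.3 106. ]
top chest 0.77 [340.9 201.6] [536.2 -41.    0. ]
side deck 0.79 [316.5 199.3] [520.8 -35.3 105. ]
side pink_catch 0.82 [290.7 157.6] [449.9 217.1 106. ]
side casting 0.71 [316.5 198.4] [521.  -32.2 106. ]
side pigment_jar 0.68 [348.5 224.6] [ 595.8 -157.5  106. ]
side pigment_jar 0.33 [322.2 334.2] [ 501.2 -479.   106. ]
side chest 0.69 [321.9 231.1] [535.2 -52.1   0. ]
13.2 [426.33957003  87.87202186 261.01246515] [1.79990180e+02 2.94920846e-04 1.03582549e+02] [ 0.02249135  0.44538712 -0.1024841 ]
```

View pics/f_crop.png

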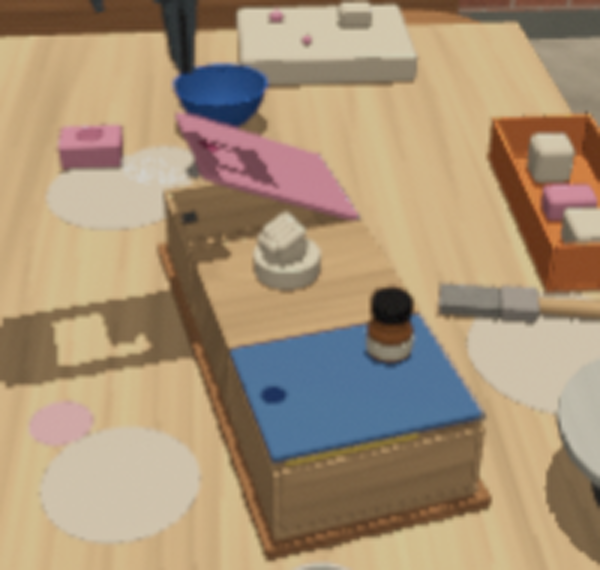

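The pink lid is ajar, with its disc at about (210,145). The casting stands upright on the deck at (287,258), the blue lid is shut with the jar in place, and the gripper is clear.

```bash
python3 -c "
from workcell import env
print(env.job_done())"
```

```text
the job is handed in; nothing more can be done
None
```

The pink lid is ajar, the casting stands upright on the deck clear of both lids, the blue lid is still shut with the jar in place, and the job was handed in at about 13 s.

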